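# Re-home a ratcheted sample carousel and click it to the reader

### The arm

A 6-joint arm with a two-finger parallel gripper is mounted at the origin on the work surface. World frame = base frame: x ahead of the robot, y to its left, z up, the work surface at z = 0. Lengths are in m, angles in rad, forces in N, time in s.
With the tool pointing down it reaches from about 0.425 to 0.95 m from the base axis. Payload 3.5 kg.
Tool frame: the origin (TCP) lies midway between the tips of the shut fingers; the grasp point (between the pads) lies 19 mm behind it; z points along the fingers, y is the line along which they close (so a half turn about z gives the same grasp; the last joint's range is limited). The gripper opens to 85 mm and grips with 20 to 120 N. Pads are 22 mm wide; open, the fingers measure 114 mm over their backs; the gripper's body (76 mm by 85 mm) begins 54 mm behind the grasp point. The pads swing forward as they close: fully open they stand 13 mm farther back than shut.
Start: joints at [1.172, 0.286, 1.577, -0, 1.279, -0.15], TCP at [0.166, 0.654, 0.231] pointing down, gripper open.
Joint ranges: [-2.77, 2.77], [-0.9, 2.22], [0.21, 2.48], [-1.53, 4.67], [0.24, 2.81], [-2.84, 2.84]. Speed limits (rad/s): [2.79, 2.79, 3.14, 3.14, 3.14, 3.14].

### API

Orientations are given as a rotation vector (axis times angle).
In Python, from cell import robot gives the robot as it stands.
- The arm moves only by the tool apply_moves, never from a script. Its argument "rows" is a list of rows, each a list of 2 entries, a list of its own where there are three numbers: the shift along the world's x, y, z in mm, then the turn, a rotation vector about the world's x, y, z in degrees. A call has 1 to 8 rows; each row shifts and turns the commanded pose from where the row before left it; what a row does not reach is not made up. A row lasts 1/10 s, in which the tool goes at most 50 mm and 8.59 degrees, less where a joint would pass 70% of its speed; a pose out of reach is approached as far as the arm can. A call is refused whole if a number of a shift passes 50 or a number of a turn 8.59, either way. A call with a gripper value outside its range is refused whole. "jaw" is the opening, from 0 (shut) to 1 (fully open), set as the call begins (left out, the last holds). The fingers move at their own pace and stop on an object; "grip_force" is the grip in N (left out, the last holds). Time passes only in rows, so rows that do not move let the fingers close. It gives the time, the measured TCP pose, the force, the opening and the grip force at its end, in the units of the state.
- robot.get_state(): the state, without advancing time (a new reading comes with each control period).
- robot.snapshot(name): name is "scene" or "top"; returns the picture (480x640x3 uint8, red, green, blue); there is no depth.
- robot.camera_info(name): a dict with "K" (3x3 intrinsics, pixels), "extrinsics" (4x4, takes a point from world to camera coordinates). Camera axes: x right, y up, looking along -z (the intrinsics and any distortion apply to the point x, -y, -z); pixel columns grow to the right and rows downward; lengths in m; the calibration is good to about 2 mm. A picture is of the moment at which its call begins. camera_info takes no time and is no camera call.
- robot.close_job(): hands the job in; it is judged then, once.
The state is a dict: "t": time; "qpos": joint angles; "joint_velocities": joint speeds; "joint_efforts": joint torques, N m; "tcp_pos": TCP position; "tcp_rot": TCP orientation; "contact_force": force on the tool from outside, world axes, zero at the start; "wrist_torque": the same for the moment, N m; "gripper_width": finger opening in m; "finger_force": force on a finger pad.
Only numpy, scipy, OpenCV 4.12 (cv2) and the standard library are available. Lean on these libraries where they do the work, as an engineer would, in place of code of your own. Each camera call takes 0.05 s, during which the arm holds its last target. There are 200 camera calls.

### The job

The sample carousel on the lab bench has lost its count. Press its centre knob down to free the pawl, turn it back clockwise until you feel its red tab seat against the red stop, hold it there a moment with light firm pressure, and let the knob up there; then, without pressing, turn it counter-clockwise click by click until the orange cup lines up with the green-lit reader, and let go with the knob up. Be gentle: do not grind the pressed carousel hard on its bottom, do not force it against the stop or turn it back hard against the engaged pawl, and leave the other things on the bench where they are.

Things in the scene. Friction and masses are not known exactly. Their poses are not given: they have to be found in the camera images.
- stage: fixed cream round base plate of the rotary sample stage, 316 mm across; origin on the carousel's vertical axis at table height, z up. On it: the carousel, the pawl, the red stop and three reader turrets 138 mm from the axis
- carousel: black disc, 200 mm across (214 mm over its 12 sawteeth), 12 mm thick, top 54 mm above the table when up; turns about its vertical z axis (friction about 0.04 Nm) with the knob fixed on its middle. Small round cups (24 mm wide, up to 10 mm tall, centres 80 mm from the axis), one of them orange. A red tab sticks out of its rim. Origin on the axis, on its underside
- knob_top (a point): centre of the top of the round black knob: 44 mm across, 50 mm tall above the disc, any grasp direction serves; 104 mm above the table when up; fixed to the carousel, so it sinks and turns with it
- sample_line (a point): point fixed to the carousel, straight out from the orange cup, 135 mm from the axis, at disc-top height; its bearing about the axis is the orange cup's bearing
- home_mark (a point): white line on the base plate, 135 mm from the axis: the orange cup's nominal bearing at home. The red tab is set by hand, so true home lies anywhere from at this mark to 8 degrees counter-clockwise of it: it must be felt; the carousel's travel counter-clockwise from here is up to about 5 rad
- home_stop: fixed red stop block, 14 x 8 mm, top 50 mm above the table, 114 mm from the axis, which the red tab on the carousel's rim meets at home (rigid; seated with 2 to 12 N there, that is about 0.25 to 1.3 Nm at the knob); origin at its foot
- pawl: brass spring pawl, about 55 mm long, beside the disc's rim; origin at its pivot. While the disc is up it turns only counter-clockwise (seen from above), a click every 30 degrees (0.524 rad); a click falls about 2 degrees before the cup is exactly in line, then it is free for about 0.1 rad until the next tooth begins to lift the pawl (0.1 to 0.2 Nm). Pushed down 6.2 mm, the disc turns freely both ways
- seat: fixed black ring, 124 mm across, under the disc: the hard bottom the disc meets when pushed down 8.5 mm; origin on the axis at its underside. The disc rests on a spring of 1.1 N/mm that lifts it when let go: pushing down takes about 4 N to start, 11 N at 6.2 mm (pawl free) and 13.5 N at 8.5 mm, each within 1 N
- reader: reader turret with a green-lit top, a fixed post 28 mm across and 40 mm tall; origin on its axis at its foot, 138 mm from the carousel's axis, at the bearing of one, two or three clicks counter-clockwise of the home mark
- spare_a: parked turret like the reader but with a black top; fixed
- spare_b: parked turret like the reader but with a black top; fixed
- reagent: amber reagent bottle, 64 mm wide, 140 mm tall; a bystander, origin at the centre of its underside; leave it alone
- beaker: glass beaker, 72 mm wide, 90 mm tall; a bystander, origin at the centre of its underside; leave it alone
- tip_rack: blue pipette-tip rack, 120 x 85 x 45 mm; a bystander, origin at the centre of its underside; leave it alone
- slide_box: grey slide box, 85 x 100 x 32 mm; a bystander, origin at the centre of its underside; leave it alone
- dish: flat clear culture dish, 90 mm wide, 13 mm tall; a bystander, origin at the centre of its underside; leave it alone
- vial: glass vial with white cap, 27 mm wide, 52 mm tall; a bystander, origin at the centre of its underside; leave it alone
- counter: white hand counter, 100 x 55 x 30 mm; a bystander, origin at the centre of its underside; leave it alone

How it is judged:
On the way, in this order (a step that is already met when the one before it is completed fails the run):
1. with the knob pressed, the carousel is turned back until its tab presses on the home stop with 2 to 12 N (horizontal distance between sample_line and home_mark below 0.025 m and contact force between carousel and home_stop above 2 N), for 0.15 s.
2. the knob is let up at home, so the pawl is engaged (horizontal distance between sample_line and home_mark below 0.025 m and z of knob_top in the frame of stage above 0.1025 m), for 0.1 s.
3. the first tooth is passed with the knob not pressed in (within 5.5 mm of up) (horizontal distance between sample_line and home_mark between 0.03 and 0.066 m and z of knob_top in the frame of stage above 0.0985 m), for 0.02 s.
At the end, for the whole second after the job is handed in: the orange cup is in line with the green-lit reader (its line point within 12.5 mm of the reader's axis, about 5 degrees), the knob is up (top at least 102.5 mm above the table), the carousel is still and released (horizontal distance between sample_line and reader below 0.0125 m and z of knob_top in the frame of stage above 0.1025 m and angular speed of carousel below 0.05 rad/s); the robot touches nothing.
It fails at once if pressed down on its bottom with more than 12 N (contact force between carousel and seat above 12 N).
It fails at once if the home stop pushed with more than 12 N (contact force between carousel and home_stop above 12 N).
It fails at once if turned back against the pawl with more than 12 N (contact force between carousel and pawl above 12 N).
It fails at once if a bystander is moved more than 30 mm (distance of any of reagent, beaker, tip_rack, slide_box, dish, vial, counter from where it was at the start of the episode above 0.03 m).
It also fails if it takes over 67 s, if anything falls off the work surface, if the arm or the gripper's body presses on something with over 40 N, if the wrist force passes 120 N, or if a joint passes its speed limit or range.

## Working session

There is one attempt and no reset: what is moved stays moved. The work goes in short steps, Python scripts to look and compute and a tool call to move; the robot and the scene stay as the last step left them, time stands still between calls to the robot, and variables do not carry over. Pictures are saved under pics/ and viewed, at most 10 in all, crops included, and the job is handed in when it is done.

Besides the shell and the picture viewer there is one more tool, called after "Emit:" by a JSON object that holds its "op" and its "data", one argument or row to a line. apply_moves: Moves the arm, as the interface text tells. Its arguments: {"type":"object","properties":{"rows":{"type":"array"},"jaw":{"type":"number"},"grip_force":{"type":"number"}},"required":["rows"]}

```bash
mkdir -p pics; python3 - <<'E'
from cell import robot
import cv2
for n in("scene","top"):
    cv2.imwrite(f"pics/{n}0.png",robot.snapshot(n)[:,:,::-1]); c=robot.camera_info(n); print(n,c)
print(robot.get_state())
E
```

```text
scene {'K': array([[583.39470712,   0.        , 318.28084563],
       [  0.        , 583.39470712, 244.34364317],
       [  0.        ,   0.        ,   1.        ]]), 'extrinsics': array([[ 0.84875492,  0.528784  ,  0.00160345, -0.45554005],
       [-0.32012004,  0.51140868,  0.79748625,  0.1135982 ],
       [ 0.42087796, -0.67738367,  0.60333498, -1.59969636],
       [ 0.        ,  0.        ,  0.        ,  1.        ]])}
top {'K': array([[440.58344265,   0.        , 318.05788953],
       [  0.        , 440.58344265, 246.62332186],
       [  0.        ,   0.        ,   1.        ]]), 'extrinsics': array([[ 0.0218259 , -0.99975058,  0.00473461, -0.0237677 ],
       [ 0.99781717,  0.02207843,  0.0622369 , -0.53863789],
       [-0.06232591,  0.0033659 ,  0.99805017, -1.04690998],
       [ 0.        ,  0.        ,  0.        ,  1.        ]])}
{'t': 0.1, 'qpos': array([ 1.17198370e+00,  2.87127309e-01,  1.57804906e+00, -9.44022781e-06,
        1.27860566e+00, -1.49999350e-01]), 'joint_velocities': array([-8.56352675e-04, -5.35056877e-04, -5.02041793e-03, -3.58952331e-05,
       -2.02300738e-03, -4.03070673e-04]), 'joint_efforts': array([ 3.49477996e-04, -4.07296801e+01, -2.93698883e+01, -1.76080594e-04,
        3.45273402e-03, -2.30741131e-05]), 'tcp_pos': array([0.16595762, 0.65365825, 0.23004201]), 'tcp_rot': array([-0.38975059, -3.11673151,  0.00331363]), 'contact_force': array([-0.25783102,  0.55119771, -0.02234255]), 'wrist_torque': array([-0.01267881, -0.022571  , -0.02949375]), 'finger_force': 0.0, 'gripper_width': 0.08556752856266112}
```

View pics/top0.png

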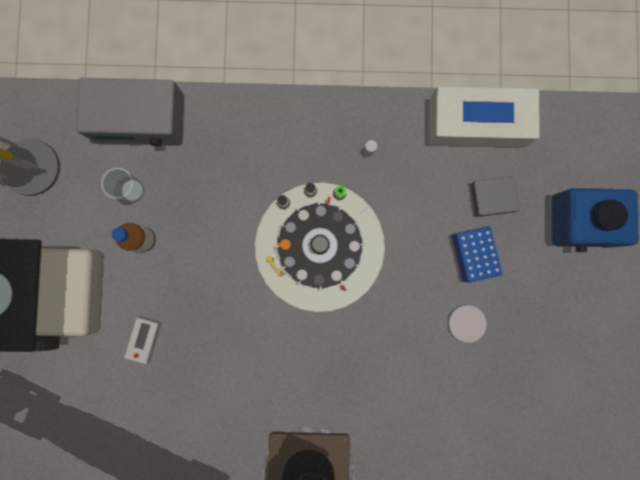

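View pics/scene0.png

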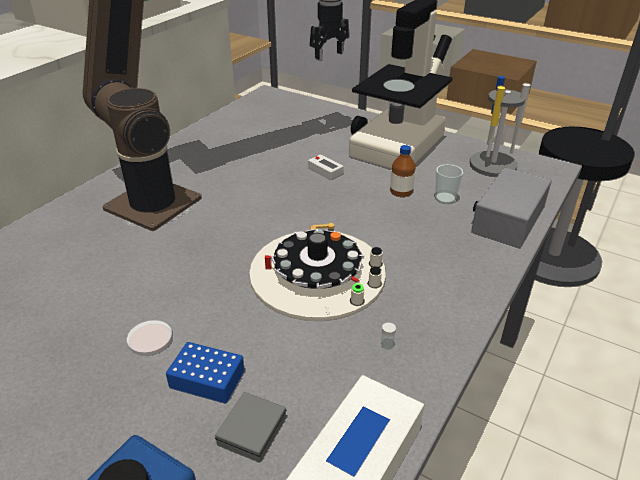

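```bash
cat > h.py <<'E'
import numpy as np,cv2
from cell import robot
def px2w(n,u,v,z):
    c=robot.camera_info(n);K=c["K"];E=c["extrinsics"]
    d=np.array([(u-K[0,2])/K[0,0],-(v-K[1,2])/K[1,1],-1]);R=E[:3,:3]
    o=-R.T@E[:3,3];w=R.T@d
    return o+w*(z-o[2])/w[2]
def w2px(n,p):
    c=robot.camera_info(n);q=c["extrinsics"]@np.r_[p,1];K=c["K"]
    return K[0,0]*q[0]/-q[2]+K[0,2],K[1,1]*-q[1]/-q[2]+K[1,2]
E
python3 - <<'E'
from h import *
im=cv2.imread("pics/top0.png")
c=cv2.resize(im[172:322,240:400],None,fx=5,fy=5,interpolation=cv2.INTER_CUBIC)[:, :800][:600+150]
c=cv2.resize(im[175:320,245:395],(620,600),interpolation=cv2.INTER_CUBIC); cv2.imwrite("pics/c0.png",c)
# ellipse of cream plate
hsv=cv2.cvtColor(im,cv2.COLOR_BGR2HSV)
def cen(m,z,nm):
    n,l,s,ce=cv2.connectedComponentsWithStats(m.astype(np.uint8))
    for i in range(1,n):
        if s[i,4]>=3 and 245<ce[i][0]<395 and 175<ce[i][1]<320: print(nm,s[i,4],ce[i].round(1),px2w("top",*ce[i],z).round(4))
H,S,V=cv2.split(hsv)
cen((H>45)&(H<75)&(S>150),.04,"green")
cen(((H<5)|(H>172))&(S>130),.05,"red")
cen((H>=6)&(H<18)&(S>160),.06,"orange")
m=((H>15)&(H<45)&(S>20)&(V>140)).astype(np.uint8)
cs,_=cv2.findContours(m,cv2.RETR_EXTERNAL,cv2.CHAIN_APPROX_NONE)
b=max([k for k in cs if 250<k[:,0,0].mean()<390 and 180<k[:,0,1].mean()<310],key=len);print(len(b))
e=cv2.fitEllipse(cv2.convexHull(b));print(e,px2w("top",*e[0],.01))
E
```

```text
green 49 [339.8 190.3] [ 0.6731 -0.0607  0.04  ]
red 11 [328.  200.3] [ 0.6468 -0.0328  0.05  ]
red 9 [342.9 287.6] [ 0.4429 -0.0716  0.05  ]
orange 87 [284.6 243.9] [0.541  0.0659 0.06  ]
1129
((319.3046569824219, 246.79910278320312), (129.54336547851562, 129.90615844726562), 93.4332275390625) [ 0.53909603 -0.01498737  0.01      ]
```

View pics/c0.png

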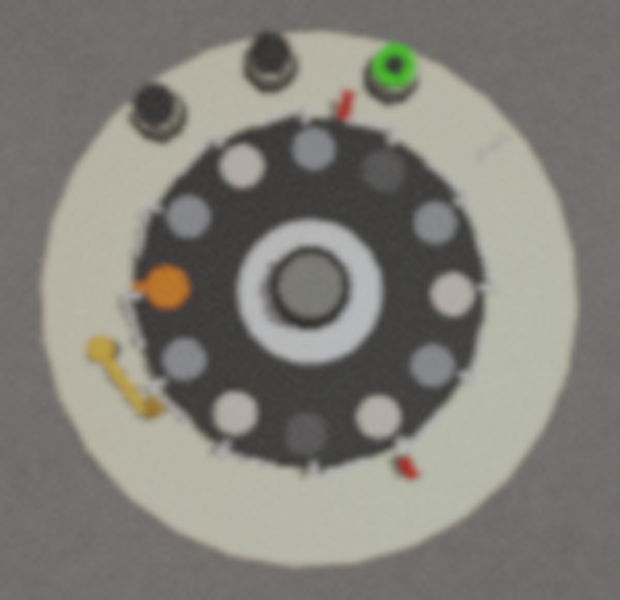

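The crop shows the orange cup at crop (167,287), bearing about +90°. The green reader is at (393,66), about -19°. The faint home mark is at (493,145), the red tab at (344,105) and the red stop at (406,467). The pawl is on the left.

```bash
python3 - <<'E'
from h import *
f=lambda x,y:(245+x*150/620,175+y*145/600)
print("knob",px2w("top",*f(310,287),.104))
A=np.array([.539,-.015])
for n,p,z in [("mark",(493,145),.012),("reader",(393,66),.045),("b1",(268,50),.045),("b2",(155,103),.045),("tab",(344,105),.05),("stop",(406,467),.05),("orange",(167,287),.062)]:
    q=px2w("top",*f(*p),z)[:2]-A; print(n,np.hypot(*q).round(4),np.degrees(np.arctan2(q[1],q[0])).round(1))
cups=np.array([px2w("top",*f(*p),.06)[:2] for p in [(313,149),(384,170),(435,222),(453,294),(432,366),(378,417),(306,434),(235,412),(184,359),(167,287),(188,216),(241,166)]])
print(cups.mean(0), np.hypot(*(cups-cups.mean(0)).T).round(4))
im=cv2.imread("pics/scene0.png"); print(w2px("scene",(.539,-.015,.104)),w2px("scene",(.539,-.015,.054)))
cv2.imwrite("pics/s1.png",cv2.resize(im[215:320,240:400],(800,525),interpolation=cv2.INTER_CUBIC))
E
```

```text
knob [ 0.53871191 -0.0158269   0.104     ]
mark 0.1418 -49.4
reader 0.1394 -19.3
b1 0.1416 10.5
b2 0.1397 39.9
tab 0.1091 -9.7
stop 0.1126 -149.3
orange 0.0788 89.4
[ 0.53963832 -0.01603654] [0.0799 0.0798 0.0803 0.0804 0.0803 0.0802 0.0801 0.0796 0.08   0.08
 0.0802 0.0801]
(np.float64(315.6661402009527), np.float64(237.01901011883558)) (np.float64(315.69027742239894), np.float64(254.67436142801705))
```

View pics/s1.png

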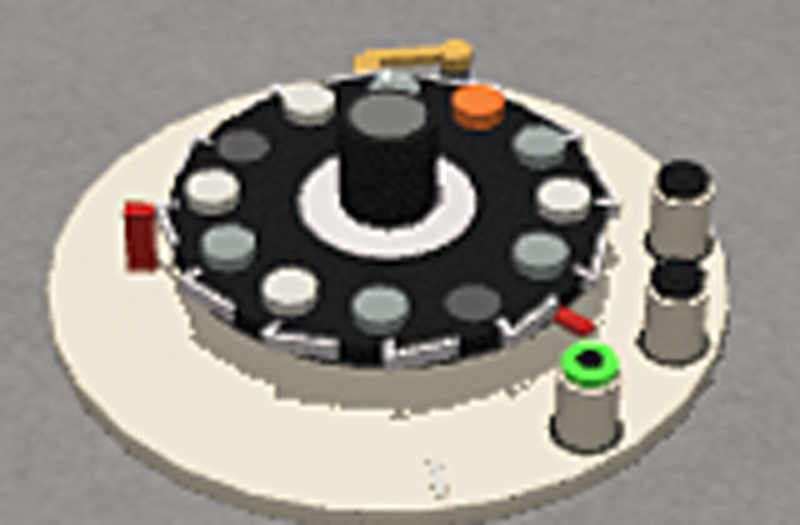

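Emit:
{"op": "apply_moves", "data": {
  "rows": [
    [[40,-50,0],[0,0,0]],
    [[40,-50,0],[0,0,0]],
    [[30,-50,0],[0,0,0]],
    [[30,-50,0],[0,0,0]],
    [[30,-50,0],[0,0,0]],
    [[30,-50,0],[0,0,0]],
    [[30,-50,0],[0,0,0]],
    [[30,-50,0],[0,0,0]]
  ],
  "jaw": 1,
  "grip_force": 35
}}

```text
t: 0.9
tcp_pos: [0.3833, 0.3169, 0.231]
tcp_rot: [-0.389, -3.117, 0.0]
contact_force: [1.0, -0.2, -0.2]
gripper_width: 0.0853
finger_force: 0.0
```

The scene crop shows the red stop at (140,237), the tab at (575,320), the green reader at (588,365) and the knob top at (388,115). The knob axis is about (0.540, -0.015).

Emit:
{"op": "apply_moves", "data": {
  "rows": [
    [[25,-48,0],[0,0,0]],
    [[25,-48,0],[0,0,0]],
    [[25,-48,0],[0,0,0]],
    [[22,-48,0],[0,0,0]],
    [[20,-48,0],[0,0,0]],
    [[20,-48,0],[0,0,0]],
    [[20,-44,0],[0,0,0]],
    [[0,0,0],[0,0,0]]
  ]
}}

```text
t: 1.7
tcp_pos: [0.533, -0.0008, 0.231]
tcp_rot: [0.4, 3.116, -0.002]
contact_force: [0.7, 0.1, 1.4]
gripper_width: 0.0853
finger_force: 0.0
```

Emit:
{"op": "apply_moves", "data": {
  "rows": [
    [[7,-14,-40],[0,0,0]],
    [[0,0,-40],[0,0,0]],
    [[0,0,-40],[0,0,0]],
    [[0,0,-30],[0,0,0]],
    [[0,0,-10],[0,0,0]],
    [[0,0,0],[0,0,0]],
    [[0,0,0],[0,0,0]]
  ]
}}

```text
t: 2.4
tcp_pos: [0.5397, -0.0098, 0.0728]
tcp_rot: [0.389, 3.115, -0.0]
contact_force: [1.2, 0.1, 0.4]
gripper_width: 0.0855
finger_force: 0.0
```

```bash
python3 - <<'E'
from h import *
s=robot.get_state();print(s["qpos"].round(3),s["tcp_pos"].round(4))
im=robot.snapshot("scene")[:,:,::-1];cv2.imwrite("pics/s2.png",cv2.resize(im[175:305,240:400],(738,600),interpolation=cv2.INTER_CUBIC))
E
```

```text
[-0.206  0.18   2.021  0.     0.938 -1.529] [ 0.5397 -0.0098  0.0728]
```

View pics/s2.png

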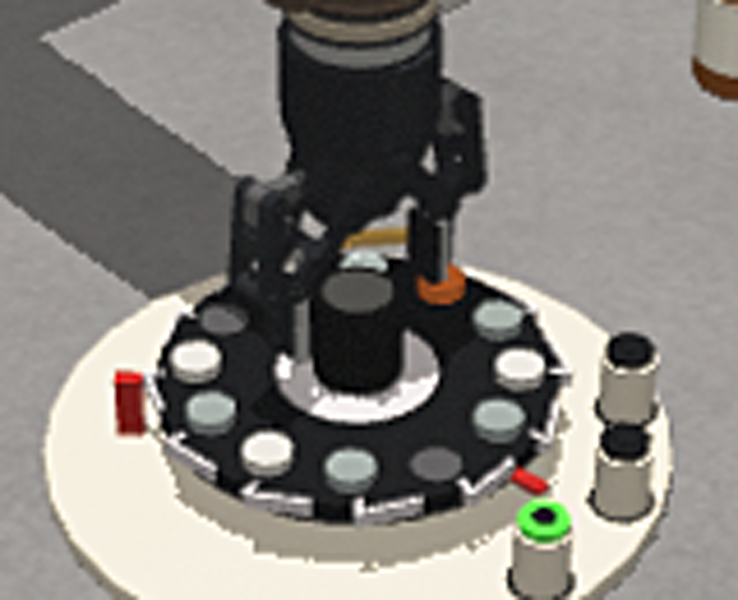

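The fingers straddle the knob, whose top is at crop (358,290), and clear the cups. The tool sits slightly toward +y, so I'll shift it and close.

Emit:
{"op": "apply_moves", "data": {
  "rows": [
    [[0,-5.5,-1],[0,0,0]],
    [[0,0,0],[0,0,0]]
  ]
}}

```text
t: 2.65
tcp_pos: [0.5396, -0.0161, 0.0719]
tcp_rot: [0.39, 3.114, -0.001]
contact_force: [-0.1, 0.3, 0.4]
gripper_width: 0.0855
finger_force: 0.0
```

Emit:
{"op": "apply_moves", "data": {
  "rows": [
    [[0,0,0],[0,0,0]],
    [[0,0,0],[0,0,0]],
    [[0,0,0],[0,0,0]],
    [[0,0,0],[0,0,0]],
    [[0,0,0],[0,0,0]],
    [[0,0,0],[0,0,0]],
    [[0,0,0],[0,0,0]],
    [[0,0,0],[0,0,0]]
  ],
  "jaw": 0,
  "grip_force": 35
}}

```text
t: 3.45
tcp_pos: [0.539, -0.0147, 0.0709]
tcp_rot: [0.391, 3.116, 0.002]
contact_force: [0.2, 5.7, 3.7]
gripper_width: 0.0433
finger_force: 37.5
```

```bash
python3 - <<'E'
from h import *
s=robot.get_state();print({k:np.round(v,4) for k,v in s.items()})
E
```

```text
{'t': np.float64(3.45), 'qpos': array([-0.2162,  0.1826,  2.0223,  0.0021,  0.936 , -1.5387]), 'joint_velocities': array([-0.    , -0.0004,  0.0005,  0.0008,  0.0016, -0.0001]), 'joint_efforts': array([ -2.7127, -29.4574, -22.9231,  -1.0341,  -0.2557,  -0.1629]), 'tcp_pos': array([ 0.539 , -0.0147,  0.0709]), 'tcp_rot': array([3.9090e-01, 3.1163e+00, 2.5000e-03]), 'contact_force': array([0.2083, 5.7219, 3.7389]), 'wrist_torque': array([ 0.7722,  0.0245, -0.1996]), 'finger_force': np.float64(37.485), 'gripper_width': np.float64(0.0433)}
```

Emit:
{"op": "apply_moves", "data": {
  "rows": [
    [[0,1.5,0],[0,0,0]],
    [[0,0,-2],[0,0,0]],
    [[0,0,-2],[0,0,0]],
    [[0,0,-2],[0,0,0]],
    [[0,0,0],[0,0,0]],
    [[0,0,0],[0,0,0]]
  ]
}}

```text
t: 4.05
tcp_pos: [0.5392, -0.0145, 0.0658]
tcp_rot: [0.388, 3.117, -0.002]
contact_force: [-2.9, 1.1, 10.3]
gripper_width: 0.0432
finger_force: 38.0
```

Emit:
{"op": "apply_moves", "data": {
  "rows": [
    [[0,0,-1],[0,0,0]],
    [[0,0,-1],[0,0,0]],
    [[0,0,0],[0,0,0]],
    [[0,0,0],[0,0,0]]
  ]
}}

```text
t: 4.45
tcp_pos: [0.5392, -0.0145, 0.0641]
tcp_rot: [0.388, 3.117, -0.002]
contact_force: [-3.1, 1.6, 12.3]
gripper_width: 0.0434
finger_force: 38.1
```

Emit:
{"op": "apply_moves", "data": {
  "rows": [
    [[0,0,0],[0,0,-2]],
    [[0,0,0],[0,0,-3]],
    [[0,0,0],[0,0,-3]],
    [[0,0,0],[0,0,-3]],
    [[0,0,0],[0,0,0]]
  ]
}}

```text
t: 4.95
tcp_pos: [0.5392, -0.0142, 0.0641]
tcp_rot: [0.686, 3.065, -0.001]
contact_force: [-2.7, 2.8, 11.8]
gripper_width: 0.0431
finger_force: 38.2
```

```bash
cat > st.py <<'E'
from h import *
from scipy.spatial.transform import Rotation as R
s=robot.get_state();M=R.from_rotvec(s["tcp_rot"]).as_matrix()
print(s["t"],"yaw",np.degrees(np.arctan2(M[1,1],M[0,1])).round(2),"T",s["wrist_torque"].round(3),"F",s["contact_force"].round(2),"p",s["tcp_pos"].round(4),"q6",s["qpos"][5].round(3))
def orange(A=(.5393,-.0153)):
    im=cv2.cvtColor(robot.snapshot("top"),cv2.COLOR_RGB2HSV);H,S,V=cv2.split(im)
    m=(H>=6)&(H<18)&(S>150)&(V>80);m[:, :270]=0;m[:,370:]=0;m[:195]=0;m[295:]=0
    v,u=np.nonzero(m)
    if len(u)<10: print("orange hidden",len(u));return
    q=px2w("top",u.mean(),v.mean(),.062)[:2]-A
    print("orange",len(u),"r",np.hypot(*q).round(4),"bearing",np.degrees(np.arctan2(q[1],q[0])).round(1))
E
python3 -c "
from st import *
orange()"
```

```text
4.95 yaw 64.75 T [ 0.259  0.639 -0.003] F [-2.65  2.78 11.78] p [ 0.5392 -0.0142  0.0641] q6 -1.344
orange 28 r 0.0881 bearing 77.6
```

Emit:
{"op": "apply_moves", "data": {
  "rows": [
    [[0,0,0],[0,0,-4]],
    [[0,0,0],[0,0,-5]],
    [[0,0,0],[0,0,-5]],
    [[0,0,0],[0,0,-5]],
    [[0,0,0],[0,0,-5]],
    [[0,0,0],[0,0,-5]],
    [[0,0,0],[0,0,-5]],
    [[0,0,0],[0,0,-4]]
  ]
}}

```text
t: 5.8
tcp_pos: [0.5396, -0.0134, 0.0643]
tcp_rot: [1.65, 2.672, 0.002]
contact_force: [-1.9, 6.1, 11.4]
gripper_width: 0.0429
finger_force: 38.1
```

```bash
python3 -c "
from st import *
orange()"
```

```text
5.8 yaw 26.6 T [0.882 0.511 0.058] F [-1.87  6.09 11.43] p [ 0.5396 -0.0134  0.0643] q6 -0.679
orange hidden 0
```

Emit:
{"op": "apply_moves", "data": {
  "rows": [
    [[0,1.3,-0.4],[0,0,-3]],
    [[0,0,0],[0,0,-5]],
    [[0,0,0],[0,0,-5]],
    [[0,0,0],[0,0,-5]],
    [[0,0,0],[0,0,-5]],
    [[0,0,0],[0,0,-5]],
    [[0,0,0],[0,0,-5]],
    [[0,0,0],[0,0,-4]]
  ]
}}

```text
t: 6.65
tcp_pos: [0.5405, -0.0126, 0.0643]
tcp_rot: [2.412, 2.009, 0.004]
contact_force: [-0.3, 3.8, 11.6]
gripper_width: 0.0431
finger_force: 38.1
```

```bash
python3 -c "
from st import *
orange()"
```

```text
6.65 yaw -10.4 T [0.754 0.395 0.082] F [-0.34  3.82 11.57] p [ 0.5405 -0.0126  0.0643] q6 -0.03
orange 57 r 0.0842 bearing 4.8
```

Emit:
{"op": "apply_moves", "data": {
  "rows": [
    [[0,0.5,0],[0,0,-4]],
    [[0,0,0],[0,0,-5]],
    [[0,0,0],[0,0,-5]],
    [[0,0,0],[0,0,-5]],
    [[0,0,0],[0,0,-5]],
    [[0,0,0],[0,0,-4]],
    [[0,0,0],[0,0,-3]],
    [[0,0,0],[0,0,-2]]
  ]
}}

```text
t: 7.5
tcp_pos: [0.5414, -0.0126, 0.0648]
tcp_rot: [2.882, 1.243, 0.008]
contact_force: [2.4, 2.4, 12.1]
gripper_width: 0.0432
finger_force: 37.9
```

```bash
python3 -c "
from st import *
orange()"
```

```text
7.5 yaw -43.34 T [0.62  0.074 0.061] F [ 2.35  2.37 12.13] p [ 0.5414 -0.0126  0.0648] q6 0.545
orange 57 r 0.0837 bearing -27.8
```

Emit:
{"op": "apply_moves", "data": {
  "rows": [
    [[0,0.5,0],[0,0,-2]],
    [[0,0,0],[0,0,-2]],
    [[0,0,0],[0,0,-2]],
    [[0,0,0],[0,0,-2]],
    [[0,0,0],[0,0,-1]],
    [[0,0,0],[0,0,0]]
  ]
}}

```text
t: 8.15
tcp_pos: [0.5417, -0.0126, 0.0649]
tcp_rot: [2.969, 1.015, 0.009]
contact_force: [2.0, 1.8, 11.2]
gripper_width: 0.0429
finger_force: 38.0
```

```bash
python3 -c "
from st import *
orange()"
```

```text
8.15 yaw -52.26 T [0.324 0.021 0.014] F [ 1.99  1.83 11.19] p [ 0.5417 -0.0126  0.0649] q6 0.702
orange 50 r 0.0852 bearing -36.9
```

Emit:
{"op": "apply_moves", "data": {
  "rows": [
    [[0,0,-0.8],[0,0,-1]],
    [[0,0,0],[0,0,-1]],
    [[0,0,0],[0,0,-1]],
    [[0,0,0],[0,0,0]]
  ]
}}

```text
t: 8.6
tcp_pos: [0.5418, -0.0127, 0.0643]
tcp_rot: [2.994, 0.937, 0.01]
contact_force: [1.2, 1.0, 11.1]
gripper_width: 0.0433
finger_force: 38.0
```

```bash
python3 -c "
from st import *
orange()"
```

```text
8.6 yaw -55.25 T [ 0.393  0.016 -0.011] F [ 1.16  0.98 11.11] p [ 0.5418 -0.0127  0.0643] q6 0.754
orange 42 r 0.0849 bearing -39.4
```

Emit:
{"op": "apply_moves", "data": {
  "rows": [
    [[0,0,-0.6],[0,0,-1]],
    [[0,0,0],[0,0,-1]],
    [[0,0,0],[0,0,-1]],
    [[0,0,0],[0,0,0]]
  ]
}}

```text
t: 9.05
tcp_pos: [0.5419, -0.0127, 0.064]
tcp_rot: [3.018, 0.858, 0.01]
contact_force: [1.3, 0.0, 12.1]
gripper_width: 0.0428
finger_force: 38.1
```

```bash
python3 -c "
from st import *
orange()"
```

```text
9.05 yaw -58.25 T [ 0.354  0.126 -0.034] F [ 1.29  0.04 12.08] p [ 0.5419 -0.0127  0.064 ] q6 0.807
orange 33 r 0.0861 bearing -41.4
```

Emit:
{"op": "apply_moves", "data": {
  "rows": [
    [[0,0,0],[0,0,-1]],
    [[0,0,0],[0,0,-1]],
    [[0,0,0],[0,0,0]]
  ]
}}

```text
t: 9.4
tcp_pos: [0.5422, -0.0129, 0.0639]
tcp_rot: [3.03, 0.809, 0.011]
contact_force: [2.3, 0.1, 10.8]
gripper_width: 0.0432
finger_force: 37.9
```

```bash
python3 -c "
from st import *"
```

```text
9.4 yaw -60.12 T [ 0.327 -0.093  0.353] F [ 2.34  0.12 10.83] p [ 0.5422 -0.0129  0.0639] q6 0.84
```

Emit:
{"op": "apply_moves", "data": {
  "rows": [
    [[0,0,-0.5],[0,0,-0.5]],
    [[0,0,0],[0,0,-0.5]],
    [[0,0,0],[0,0,0]]
  ]
}}

```text
t: 9.7
tcp_pos: [0.5426, -0.0129, 0.0637]
tcp_rot: [3.036, 0.786, 0.012]
contact_force: [1.5, 0.3, 11.8]
gripper_width: 0.0434
finger_force: 37.9
```

```bash
python3 -c "
from st import *"
```

```text
9.7 yaw -60.98 T [ 0.387 -0.157  0.74 ] F [ 1.52  0.33 11.75] p [ 0.5426 -0.0129  0.0637] q6 0.856
```

Emit:
{"op": "apply_moves", "data": {
  "rows": [
    [[0,0,0],[0,0,0]],
    [[0,0,0],[0,0,0]],
    [[0,0,0],[0,0,0]],
    [[0,0,0],[0,0,0.4]],
    [[0,0,0],[0,0,0.4]],
    [[0,0,0],[0,0,0]]
  ]
}}

```text
t: 10.3
tcp_pos: [0.5425, -0.0128, 0.0637]
tcp_rot: [3.033, 0.801, 0.013]
contact_force: [1.8, 1.1, 12.3]
gripper_width: 0.0431
finger_force: 38.0
```

```bash
python3 -c "
from st import *"
```

```text
10.3 yaw -60.4 T [ 0.299 -0.114  0.08 ] F [ 1.83  1.1  12.29] p [ 0.5425 -0.0128  0.0637] q6 0.844
```

Emit:
{"op": "apply_moves", "data": {
  "rows": [
    [[0,0,2],[0,0,0]],
    [[0,0,2],[0,0,0]],
    [[0,0,2],[0,0,0]],
    [[0,0,2],[0,0,0]],
    [[0,0,1],[0,0,0]],
    [[0,0,0],[0,0,0]],
    [[0,0,0],[0,0,0]]
  ]
}}

```text
t: 11.0
tcp_pos: [0.5423, -0.0129, 0.071]
tcp_rot: [3.032, 0.801, 0.014]
contact_force: [6.4, -0.3, 4.3]
gripper_width: 0.0428
finger_force: 37.2
```

```bash
python3 -c "
from st import *"
```

```text
11.0 yaw -60.42 T [ 0.131 -0.991  0.11 ] F [ 6.35 -0.32  4.32] p [ 0.5423 -0.0129  0.071 ] q6 0.844
```

Emit:
{"op": "apply_moves", "data": {
  "rows": [
    [[0.8,0,0.8],[0,0,0]],
    [[0,0,0.4],[0,0,0]],
    [[0,0,0],[0,0,0]],
    [[0,0,0],[0,0,0]]
  ]
}}

```text
t: 11.4
tcp_pos: [0.5423, -0.0129, 0.0714]
tcp_rot: [3.033, 0.801, 0.011]
contact_force: [6.8, -0.3, 0.9]
gripper_width: 0.0431
finger_force: 36.9
```

```bash
python3 -c "
from st import *"
```

```text
11.4 yaw -60.41 T [ 0.017 -1.011  0.102] F [ 6.83 -0.27  0.92] p [ 0.5423 -0.0129  0.0714] q6 0.845
```

Emit:
{"op": "apply_moves", "data": {
  "rows": [
    [[0,0,0],[0,0,2]],
    [[0,0,0],[0,0,3]],
    [[0,0,0],[0,0,3]],
    [[0,0,0],[0,0,3]],
    [[0,0,0],[0,0,3]],
    [[0,0,0],[0,0,3]],
    [[0,0,0],[0,0,3]],
    [[0,0,0],[0,0,0]]
  ]
}}

```text
t: 12.2
tcp_pos: [0.5417, -0.0124, 0.071]
tcp_rot: [2.847, 1.317, 0.008]
contact_force: [5.2, 0.5, 1.6]
gripper_width: 0.043
finger_force: 37.1
```

```bash
python3 -c "
from st import *
orange()"
```

```text
12.2 yaw -40.34 T [ 0.167 -1.019  0.266] F [5.23 0.5  1.6 ] p [ 0.5417 -0.0124  0.071 ] q6 0.494
orange 60 r 0.0839 bearing -23.5
```

Emit:
{"op": "apply_moves", "data": {
  "rows": [
    [[0,0,0],[0,0,2]],
    [[0,0,0],[0,0,2]],
    [[0,0,0],[0,0,0]],
    [[0,0,0],[0,0,0]]
  ]
}}

```text
t: 12.65
tcp_pos: [0.5416, -0.0123, 0.0712]
tcp_rot: [2.8, 1.414, 0.007]
contact_force: [5.7, 0.2, 2.2]
gripper_width: 0.0433
finger_force: 37.1
```

```bash
python3 - <<'E'
from st import *
orange()
im=robot.snapshot("top")[:,:,::-1];cv2.imwrite("pics/t3.png",cv2.resize(im[175:320,245:395],(620,600),interpolation=cv2.INTER_CUBIC))
E
```

```text
12.65 yaw -36.41 T [ 0.197 -0.893  0.219] F [5.66 0.21 2.18] p [ 0.5416 -0.0123  0.0712] q6 0.426
orange 62 r 0.0842 bearing -19.4
```

View pics/t3.png

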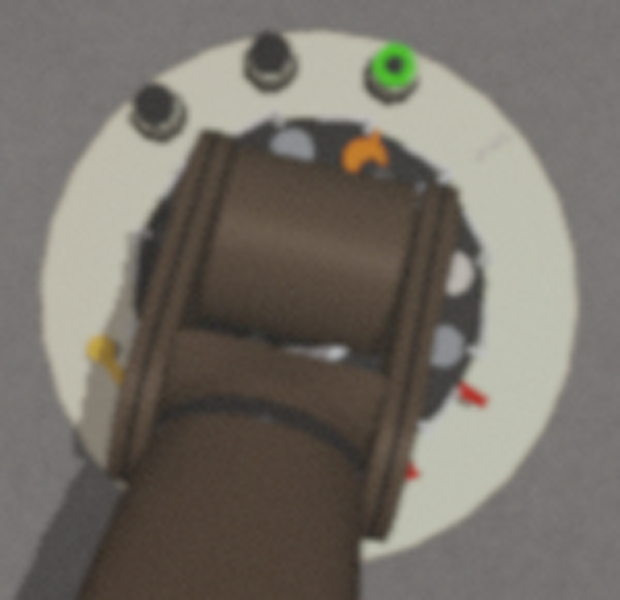

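The cup is at crop (365,157), about -23°, and the reader is at -19.3°. About 4° remain.

Emit:
{"op": "apply_moves", "data": {
  "rows": [
    [[0,0,0],[0,0,1]],
    [[0,0,0],[0,0,1]],
    [[0,0,0],[0,0,1]],
    [[0,0,0],[0,0,1]],
    [[0,0,0],[0,0,0]],
    [[0,0,0],[0,0,0]]
  ]
}}

```text
t: 13.35
tcp_pos: [0.5415, -0.0122, 0.0714]
tcp_rot: [2.75, 1.51, 0.007]
contact_force: [4.7, 0.6, 3.4]
gripper_width: 0.0432
finger_force: 37.2
```

```bash
python3 - <<'E'
from st import *
orange()
E
```

```text
13.35 yaw -32.46 T [ 0.241 -0.843  0.004] F [4.74 0.63 3.37] p [ 0.5415 -0.0122  0.0714] q6 0.357
orange 59 r 0.0837 bearing -15.6
```

Emit:
{"op": "apply_moves", "data": {
  "rows": [
    [[0,0,0],[0,0,0]],
    [[0,0,0],[0,0,0]],
    [[0,0,0],[0,0,0]],
    [[0,0,0],[0,0,0]],
    [[0,0,0],[0,0,0]],
    [[0,0,0],[0,0,0]]
  ],
  "jaw": 1
}}

```text
t: 14.0
tcp_pos: [0.5391, -0.0116, 0.07]
tcp_rot: [-2.753, -1.512, 0.001]
contact_force: [-0.5, 0.6, 0.2]
gripper_width: 0.0854
finger_force: 0.0
```

```bash
python3 - <<'E'
from st import *
orange()
im=robot.snapshot("top")[:,:,::-1];cv2.imwrite("pics/t4.png",cv2.resize(im[175:320,245:395],(620,600),interpolation=cv2.INTER_CUBIC))
E
```

```text
14.0 yaw -32.45 T [ 0.031  0.002 -0.017] F [-0.46  0.63  0.19] p [ 0.5391 -0.0116  0.07  ] q6 0.357
orange 60 r 0.0831 bearing -15.3
```

View pics/t4.png

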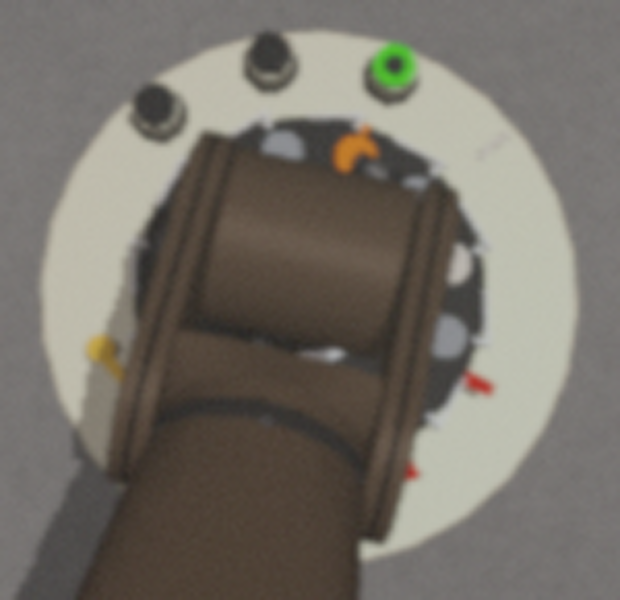

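The cup is now near crop (356,155), close to the reader's bearing. I'll retract and measure it unobstructed.

Emit:
{"op": "apply_moves", "data": {
  "rows": [
    [[0,0,20],[0,0,0]],
    [[0,0,40],[0,0,0]],
    [[0,0,40],[0,0,0]],
    [[0,0,40],[0,0,0]],
    [[0,20,20],[0,0,0]],
    [[0,48,0],[0,0,0]],
    [[0,48,0],[0,0,0]],
    [[0,48,0],[0,0,0]]
  ]
}}

```text
t: 14.9
tcp_pos: [0.5393, 0.1538, 0.2309]
tcp_rot: [2.754, 1.511, 0.002]
contact_force: [0.0, -1.0, -0.6]
gripper_width: 0.0853
finger_force: 0.0
```

Emit:
{"op": "apply_moves", "data": {
  "rows": [
    [[0,48,0],[0,0,0]],
    [[0,48,0],[0,0,0]],
    [[0,48,0],[0,0,0]],
    [[0,0,0],[0,0,0]]
  ]
}}

```text
t: 15.3
tcp_pos: [0.5383, 0.3014, 0.2301]
tcp_rot: [-2.748, -1.52, -0.001]
contact_force: [0.5, -0.4, 0.7]
gripper_width: 0.0852
finger_force: 0.0
```

```bash
python3 - <<'E'
from st import *
for A in((.539,-.015),(.5396,-.016)): orange(A)
im=robot.snapshot("top")[:,:,::-1];cv2.imwrite("pics/t5.png",cv2.resize(im[175:320,245:395],(620,600),interpolation=cv2.INTER_CUBIC))
E
```

```text
15.3 yaw -32.11 T [-0.054 -0.028 -0.015] F [ 0.48 -0.42  0.72] p [0.5383 0.3014 0.2301] q6 0.905
orange 87 r 0.0815 bearing -17.1
orange 87 r 0.0806 bearing -16.5
```

View pics/t5.png

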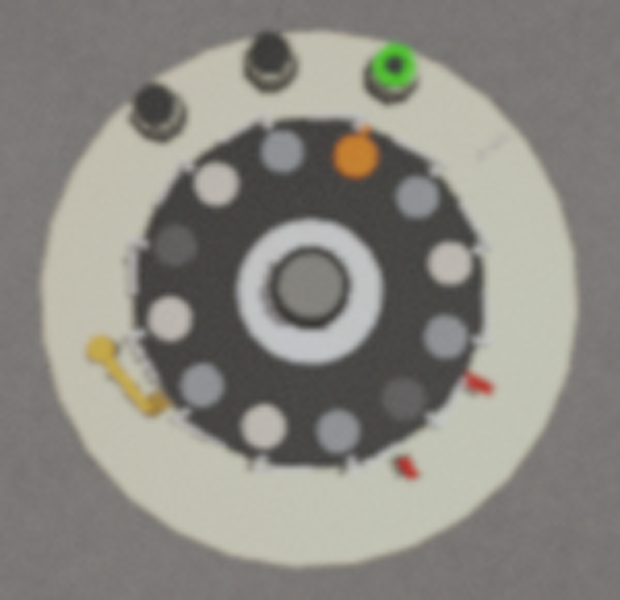

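```bash
python3 - <<'E'
from st import *
def f(name,img,rng,z,box):
    H,S,V=cv2.split(cv2.cvtColor(img,cv2.COLOR_RGB2HSV));m=(H>=rng[0])&(H<=rng[1])&(S>120)&(V>70)
    k=np.zeros_like(m);k[box[2]:box[3],box[0]:box[1]]=1;v,u=np.nonzero(m&k)
    c=((u.min()+u.max())/2,(v.min()+v.max())/2)
    print(name,len(u),c,px2w("scene",*c,z).round(4))
im=robot.snapshot("scene")
f("green",im,(45,75),.05,(340,375,275,305)); f("green",im,(45,75),.04,(340,375,275,305))
f("orange",im,(6,18),.062,(270,365,225,300))
d=cv2.absdiff(im,cv2.cvtColor(cv2.imread("pics/scene0.png"),cv2.COLOR_BGR2RGB)).max(2)
print("knob diff",d[228:262,306:332].max(),d[232:245,310:326].mean())
for a in((317.6,238,.104),): print(px2w("scene",*a))
E
```

```text
15.45 yaw -32.41 T [-0.037 -0.01   0.028] F [ 0.19 -1.09 -0.99] p [0.5391 0.2963 0.2299] q6 0.904
green 70 (np.float64(357.5), np.float64(287.5)) [ 0.6724 -0.0595  0.05  ]
green 70 (np.float64(357.5), np.float64(287.5)) [ 0.6673 -0.0493  0.04  ]
orange 122 (np.float64(333.0), np.float64(252.0)) [0.5725 0.0056 0.062 ]
knob diff 227 20.14423076923077
[ 0.54459902 -0.01583154  0.104     ]
```

```bash
python3 - <<'E'
from h import *
im=robot.snapshot("scene")[:,:,::-1];cv2.imwrite("pics/s6.png",cv2.resize(im[215:320,240:400],(800,525),interpolation=cv2.INTER_CUBIC))
for b in(-14,-16.5,-19.3,-22):
    a=np.radians(b);print(b,[((np.array(w2px("scene",(.5445+.08*np.cos(a),-.0158+.08*np.sin(a),.064)))-(240,215))*5).round(0)])
E
```

```text
-14 [array([515., 267.])]
-16.5 [array([509., 270.])]
-19.3 [array([503., 274.])]
-22 [array([496., 277.])]
```

View pics/s6.png

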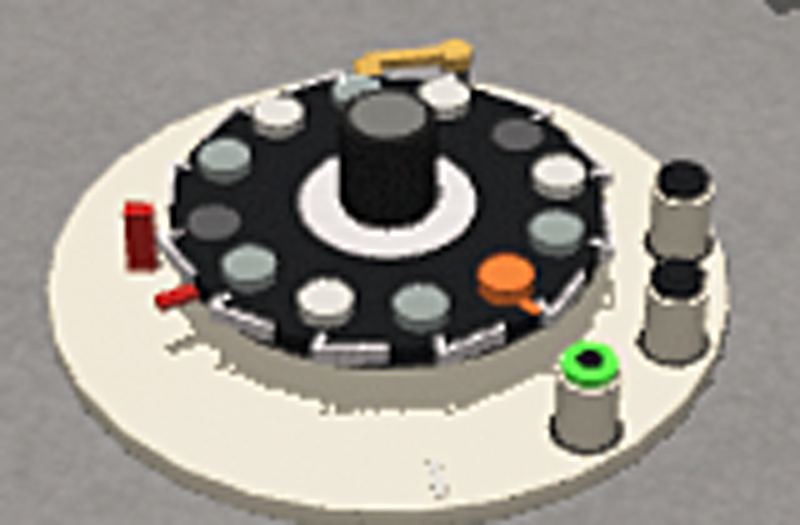

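The scene crop shows the orange cup at (506,273), about -17.5° against the reader's -19°. That is inside the 5° tolerance. The knob top is at (388,115) as at the start, so it is up, and the arm is clear.

```bash
python3 -c "
from cell import robot
print(robot.close_job())"
```

```text
the job is handed in; nothing more can be done
None
```

The job is handed in with no verdict returned: I seated the carousel on the home stop (about 0.74 Nm at the knob), let the knob up there, and turned it one click to the green reader. The orange cup ended about 2° past the reader's line, inside the 5° tolerance, with the knob up and the arm clear.

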